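Index the flat-edged carrier disc on its loading stand

TASK

The sample carrier disc on the grey loading stand has to be in its loading position: push it round by its upright finger stud until its flat edge faces the sprung alignment bar and the bar lies flush against the flat, then leave it there. The disc stays seated on the stand; leave the fully round spare disc on the worktop where it is.

Things in the scene. Friction and masses are not known exactly. Their poses are not given: they have to be found in the camera images.
- loading_stand: Grey base plate, 172 x 120 x 10 mm, fixed. Origin: on the vertical axis about which the carrier disc turns, at worktop height. Own +x points level from that axis to the alignment bar; the plate reaches from x = -60 to +112 mm. A block 90 to 104 mm along +x is 32 mm high above the worktop.
- align_bar (a joint): Sprung steel bar on the stand, 76 mm long along the stand's y, 10 mm thick, top 31 mm above the worktop. Slides along the stand's x; a spring (1 to 1.5 N) presses its face towards the disc. Value in m: 0 = flush against the disc's flat (face 46 mm from the axis), about 0.008 to 0.009 = held back by the round edge.
- carrier_disc: Aluminium disc, 110 mm across, one 60 mm flat on its edge. Lies loose on the stand, centred by a boss under it; 1 to 3 N on the stud turn it. Origin: centre of its underside, 20 mm above the worktop; it is 10 mm thick. Own +x: to the middle of the flat, at first 54 to 120 deg anticlockwise (from above) of the bar. Finger stud at own x = -38 mm: 14 mm diameter, rises 22 mm above the disc's top.
- spare_disc: Spare aluminium disc, fully round (no flat), 110 mm across, 10 mm thick, with the same kind of stud (14 mm diameter, 22 mm high), lying loose on the worktop. Origin: centre of its underside. Not to be moved.

How it is judged:
By the outcome, as a careful person would: the job done as asked, in the order asked, and still so for the second after the job is handed in, with the robot touching nothing.
It also fails if it takes over 32 s, if anything falls off the work surface, if the arm or the gripper's body presses on something with over 40 N, if the wrist force passes 120 N, or if a joint passes its speed limit or range.

ROBOT

A 6-joint arm with a two-finger parallel gripper is mounted at the origin on a cart in front of the work surface, level with it; the furniture and walls round the work are solid. World frame = base frame: x ahead of the robot, y to its left, z up, the work surface at z = 0. Lengths are in m, angles in degrees, forces in N, time in s.
With the tool pointing down it reaches from about 0.4 to 0.825 m from the base axis. Payload 7 kg.
Tool frame: the origin (TCP) lies between the finger pads; the fingertips stand 25 mm ahead of it and the grasp point (between the pads) lies 6 mm ahead of it; z points along the fingers, y is the line along which they close (so a half turn about z gives the same grasp; the last joint's range is limited). The gripper opens to 88 mm and grips with 3 to 60 N. Pads are 19 mm wide; open, the fingers measure 130 mm over their backs; the gripper's body (78 mm by 193 mm) begins 47 mm behind the grasp point.
Start: joints at [91.679, 20.546, 0.682, 0, -70.136, -16.507], TCP at [0.173, 0.652, 0.252] pointing down, gripper open.
Joint ranges: [-176.03, 176.03], [-82.01, 121.73], [-58.28, 71.71], [-173.87, 95.51], [-174.79, -0.11], [-173.66, 173.66]. Speed limits (degrees/s): [136.94, 136.94, 172.46, 180, 180, 180].

INTERFACE

Orientations are given as [roll, pitch, yaw] about the fixed x, y, z axes, in that order (R = Rz(yaw) Ry(pitch) Rx(roll)).
In Python, from plant import r gives the robot as it stands.
- The arm moves only by the shell command python3 -m crank 'ROWS' [FORCE]. ROWS is JSON, a list of rows, each a list of 3 entries, a list of its own where there are three numbers: the turn, a rotation vector about the tool's x, y, z in degrees, then the shift along the tool's x, y, z in cm, then the closure, from -1 (fully open) to 1 (shut). In form: [[[wx, wy, wz], [dx, dy, dz], fingers], ...]. A call has 1 to 8 rows; each row shifts and turns the commanded pose from where the row before left it, along the tool's axes as they then stand; what a row does not reach is not made up. A row lasts 1/10 s, in which the tool goes at most 50 mm and 8.59 degrees, less where a joint would pass 70% of its speed; a pose out of reach is approached as far as the arm can. A call with a gripper value outside its range is refused whole. The fingers move at their own pace and stop on an object; FORCE is the grip in N (left out, the last holds). Time passes only in rows, so rows that do not move let the fingers close. It gives the time, the measured TCP pose, the force, the opening and the grip force at its end, in the units of the state.
- r.get_state(): the state, without advancing time (a new reading comes with each control period).
- r.capture(name): name is "scene" or "top" or "wrist"; returns a dict with "color" (400x640x3 uint8, red, green, blue), "range_z" (400x640 float32, m along the optical axis (not along the pixel's ray), 0 where there is no reading), "intrinsics" (3x3 intrinsics, pixels), "k1" (the pictures are not rectified: a ray, as slopes to the right and down, at radius r is drawn at 1 + k1 r^2 times it, then the intrinsics apply), "world_from_camera" (4x4, takes a point from camera to world coordinates); the wrist camera has in their place "hand_eye" (4x4, takes a point from camera to tool coordinates, whose origin is the TCP and whose axes are the flange's). Camera axes: x right, y down, z forward; pixel columns grow to the right and rows downward; lengths in m; the calibration is good to about 2 mm. A picture is of the moment at which its call begins: read the wrist's pose just before it.
- r.close_job(): hands the job in; it is judged then, once.
The state is a dict: "time_s": time; "joints": joint angles; "qd": joint speeds; "joint_torque": joint torques, N m; "tcp_pos": TCP position; "eef_rot": TCP orientation; "contact_force": force on the tool from outside, world axes, zero at the start; "moment": the same for the moment, N m; "gripper_width": finger opening in m; "gripper_force": force on a finger pad.
Only numpy, scipy, OpenCV 4.12 (cv2) and the standard library are available. Lean on these libraries where they do the work, as an engineer would, in place of code of your own. Each camera call takes 0.05 s, during which the arm holds its last target. There are 200 camera calls.

## Working session

There is one attempt and no reset: what is moved stays moved. The work goes in short steps, Python scripts to look and compute and a shell command to move; the robot and the scene stay as the last step left them, time stands still between calls to the robot, and variables do not carry over. Pictures are saved under pics/ and viewed, at most 10 in all, crops included, and the job is handed in when it is done.

```bash
mkdir -p pics; python3 - <<'E'
from plant import r
import cv2,numpy as np,pickle
s=r.get_state();print(s['time_s'],s['tcp_pos'],s['eef_rot'],s['gripper_width'])
d={}
for n in ('top','scene'):
    d[n]=r.capture(n);cv2.imwrite(f'pics/{n}0.png',d[n]['color'][:,:,::-1])
    print(n,d[n]['intrinsics'],d[n]['k1'],d[n].get('world_from_camera'))
pickle.dump(d,open('d0.pkl','wb'))
E
```

```text
0.0 [0.17266827 0.65208964 0.25062723] [ 1.79907353e+02 -8.10771275e-03 -1.48386107e+01] 0.0873817657980002
top [[508.1807674    0.         320.71427884]
 [  0.         508.1807674  199.32935399]
 [  0.           0.           1.        ]] -0.06391590615915596 [[-0.00878231 -0.99779967  0.06571667  0.42285229]
 [-0.99995276  0.00848943 -0.00473463  0.01058473]
 [ 0.00416632 -0.06575515 -0.99782709  1.17403574]
 [ 0.          0.          0.          1.        ]]
scene [[403.56543041   0.         322.1924708 ]
 [  0.         403.56543041 209.29969943]
 [  0.           0.           1.        ]] -0.013799870946963883 [[-0.68571516 -0.41008872  0.60135012 -0.02021746]
 [-0.72778814  0.37390493 -0.57490828  0.49129523]
 [ 0.01091562 -0.8318788  -0.55484998  0.51609667]
 [ 0.          0.          0.          1.        ]]
```

View pics/top0.png

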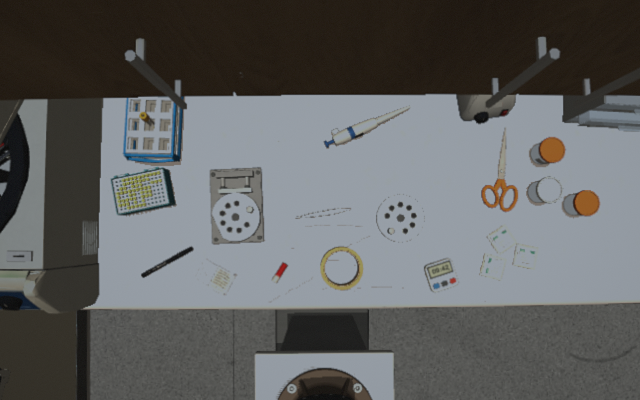

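View pics/scene0.png

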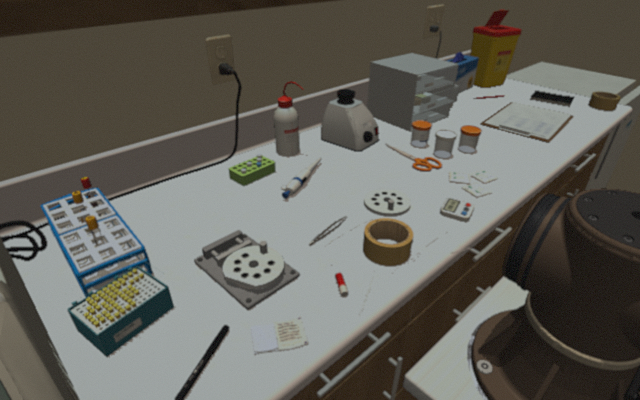

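The top view shows the stand with its bar towards the image top: plate corners about (209,169)-(264,243), disc at about (236,217). The spare is at (400,217). I'll enlarge the stand.

```bash
cat > h.py <<'E'
import numpy as np,cv2
def ray(c,uv,z):
    K=c['intrinsics'];k=c['k1']
    p=cv2.undistortPoints(np.array(uv,float).reshape(-1,1,2),K,np.array([k,0,0,0.])).reshape(-1,2)
    T=c['world_from_camera'];d=np.c_[p,np.ones(len(p))]@T[:3,:3].T;o=T[:3,3]
    return o+d*((z-o[2])/d[:,2])[:,None]
def proj(c,P):
    T=np.linalg.inv(c['world_from_camera']);return cv2.projectPoints(np.array(P,float).reshape(-1,1,3),cv2.Rodrigues(T[:3,:3])[0],T[:3,3],c['intrinsics'],np.array([c['k1'],0,0,0.]))[0].reshape(-1,2)
E
python3 - <<'E'
import pickle,cv2,numpy as np
from h import *
d=pickle.load(open('d0.pkl','rb'));c=d['top'];im=c['color'][:,:,::-1]
a=cv2.resize(im[160:250,200:272],None,fx=6,fy=6,interpolation=cv2.INTER_CUBIC)
b=cv2.resize(d['scene']['color'][220:310,190:305,::-1],None,fx=3,fy=3,interpolation=cv2.INTER_CUBIC)
o=np.zeros((540,432+345,3),np.uint8);o[:,:432]=a;o[:270,432:]=b
cv2.imwrite('pics/crop0.png',o)
# disc: bright blob in the stand area
g=im.min(2);m=np.zeros_like(g);m[160:250,200:272]=(g[160:250,200:272]>165)
m[:,:]*=255
hs=cv2.cvtColor(im,cv2.COLOR_BGR2HSV)
print(ray(c,[(210,170),(262,168),(264,242),(212,244)],0.01).round(4))
print(ray(c,[(236,217)],.03),ray(c,[(249,238)],.052),ray(c,[(400,217)],.01))
E
```

```text
[[0.5696 0.2602 0.01  ]
 [0.5731 0.1398 0.01  ]
 [0.4029 0.1355 0.01  ]
 [0.3992 0.2547 0.01  ]]
[[0.45991509 0.1964137  0.03      ]] [[0.41268101 0.16406743 0.052     ]] [[ 0.45731616 -0.17658312  0.01      ]]
```

View pics/crop0.png

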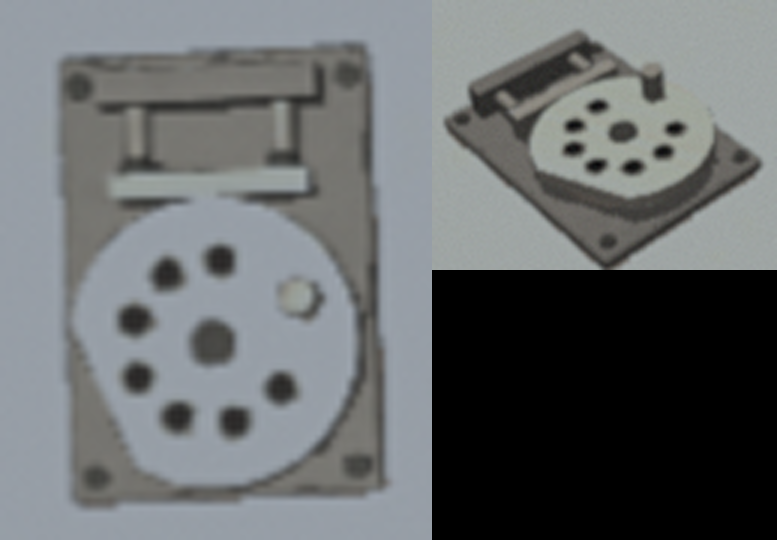

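The crop shows the flat at the lower left of the disc (bar at the top) and the stud top at the upper right, crop (299,295). The disc centre is at crop (212,343). So the disc must turn clockwise by about 115-120 deg. I'll move over it now, with the fingers partly closed to cage the stud.

```bash
python3 - <<'E'
import pickle
from h import *
c=pickle.load(open('d0.pkl','rb'))['top']
C=ray(c,[(234.92,216.75)],.03)[0];S=ray(c,[(249.42,208.75)],.052)[0]
print(C,S,np.linalg.norm((S-C)[:2]),np.degrees(np.arctan2(*(S-C)[1::-1])))
E
python3 -m crank '[[[0,0,0],[3,2.8,0],0.5],[[0,0,0],[3,2.8,0],0.5],[[0,0,0],[3,2.8,0],0.5],[[0,0,0],[3,2.8,0],0.5],[[0,0,0],[3,2.8,0],0.5],[[0,0,0],[3,2.8,0],0.5],[[0,0,0],[3,2.8,0],0.5],[[0,0,0],[3,2.8,0],0.5]]' 10
```

```text
[0.46049786 0.19885558 0.03      ] [0.47721175 0.16311385 0.052     ] 0.03945663069771463 -64.93782150228736
time_s: 0.9
tcp_pos: [0.3479, 0.3728, 0.2514]
eef_rot: [180.0, 0.0, -14.8]
contact_force: [0.6, 0.4, -0.2]
gripper_width: 0.0288
gripper_force: 0.0
```

```bash
python3 -m crank '[[[0,0,0],[3,2.9,0],0.5],[[0,0,0],[3,2.9,0],0.5],[[0,0,0],[3,2.9,0],0.5],[[0,0,0],[3,2.9,0],0.5],[[0,0,0],[3,2.9,0],0.5],[[0,0,8],[0,0,0],0.5],[[0,0,8],[0,0,0],0.5],[[0,0,8],[0,0,0],0.5]]'
python3 -m crank '[[[0,0,8],[0,0,0],0.5],[[0,0,8],[0,0,0],0.5],[[0,0,8],[0,0,0],0.5],[[0,0,0],[0,0,0],0.5],[[0,0,0],[0,0,0],0.5]]'
python3 - <<'E'
from plant import r
import cv2,pickle
s=r.get_state();c=r.capture('wrist');print(s['tcp_pos'],s['eef_rot'],s['joints']);print(c['hand_eye'])
pickle.dump((s,c),open('w1.pkl','wb'));cv2.imwrite('pics/w1.png',c['color'][:,:,::-1])
E
```

```text
time_s: 1.7
tcp_pos: [0.4554, 0.1952, 0.2513]
eef_rot: [180.0, 0.0, -39.2]
contact_force: [-0.1, 0.4, -0.3]
gripper_width: 0.0219
gripper_force: 0.0
time_s: 2.2
tcp_pos: [0.4552, 0.1959, 0.2514]
eef_rot: [180.0, -0.0, -62.6]
contact_force: [0.2, 0.7, -0.5]
gripper_width: 0.0216
gripper_force: 0.0
[0.45522172 0.19588909 0.2513794 ] [ 1.79978652e+02 -2.04947152e-03 -6.25934908e+01] [ 4.60484900e+01  3.47339907e+00 -2.13810955e+01 -5.37953584e-03
 -6.51663888e+01 -1.86397210e+01]
[[-4.13282433e-05 -9.64339382e-01 -2.64668765e-01  6.98304891e-02]
 [ 9.99999274e-01 -3.58641226e-04  1.15058399e-03  5.26221348e-04]
 [-1.20447459e-03 -2.64668526e-01  9.64338696e-01 -1.33817738e-01]
 [ 0.00000000e+00  0.00000000e+00  0.00000000e+00  1.00000000e+00]]
```

View pics/w1.png

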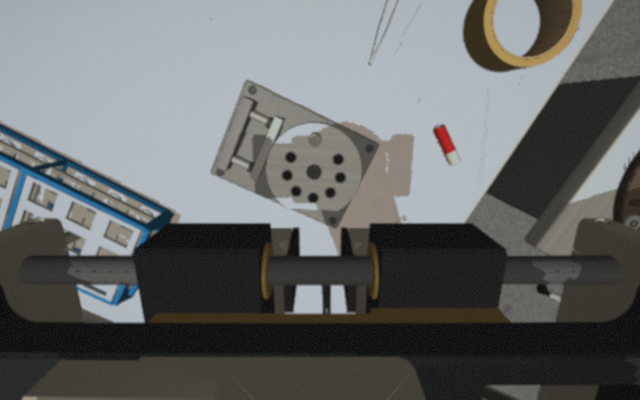

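The wrist view shows the disc centre hole at about (314,172) and the stud top at about (315,138). The bar is at the left at about (266,145), and the plate corners are at (249,80), (380,148), (337,227) and (212,172). I'll refine these.

```bash
python3 - <<'E'
import pickle
from h import *
from scipy.spatial.transform import Rotation as R
s,c=pickle.load(open('w1.pkl','rb'))
T=np.eye(4);T[:3,:3]=R.from_euler('xyz',s['eef_rot'],degrees=True).as_matrix();T[:3,3]=s['tcp_pos']
c['world_from_camera']=T@c['hand_eye'];pickle.dump(c,open('w1c.pkl','wb'))
P=ray(c,[(249,80),(380,148),(337,227),(212,172)],.01);print(P.round(4))
e=lambda a,b:np.degrees(np.arctan2(*(a-b)[1::-1]))
print('yaw',e(P[0],P[1]),e(P[3],P[2]),e(P[3],P[0])-90)
print('C',ray(c,[(314,172)],.03),'S',ray(c,[(315,138)],.052))
im=c['color'][70:240,200:400,::-1]
o=np.hstack([cv2.resize(im,None,fx=4,fy=3.5,interpolation=cv2.INTER_CUBIC)])
cv2.imwrite('pics/w1crop.png',o[:595])
E
```

```text
[[0.5711 0.1429 0.01  ]
 [0.4017 0.1411 0.01  ]
 [0.3997 0.2528 0.01  ]
 [0.5679 0.2598 0.01  ]]
yaw 0.6157480475647 2.38360878367331 1.5288534345862388
C [[0.45965789 0.19928484 0.03      ]] S [[0.47691601 0.16254761 0.052     ]]
```

View pics/w1crop.png

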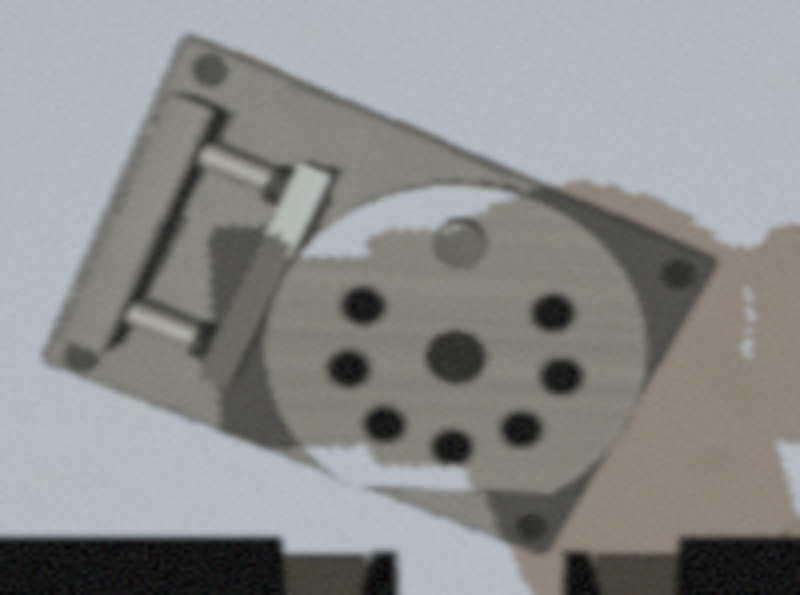

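Both views agree to 1 mm: centre (0.460,0.199), stud azimuth -65 deg, target azimuth about -178.4 deg, which is a 113.5 deg clockwise turn. I'll descend round the stud.

```bash
python3 -m crank '[[[0,0,2],[0,0,0],0.5],[[0,0,0],[3.8,-0.5,0],0.5],[[0,0,0],[0,0,4],0.5],[[0,0,0],[0,0,4],0.5],[[0,0,0],[0,0,4],0.5],[[0,0,0],[0,0,2],0.5],[[0,0,0],[0,0,1],0.5],[[0,0,0],[0,0,0],0.5]]'
```

```text
time_s: 3.05
tcp_pos: [0.4757, 0.1634, 0.1006]
eef_rot: [179.9, -0.0, -64.7]
contact_force: [-0.2, 0.7, 0.8]
gripper_width: 0.022
gripper_force: 0.0
```

```bash
python3 -m crank '[[[0,0,0],[0,0,1],0.5],[[0,0,0],[0,0,0.8],0.5],[[0,0,0],[0,0,0.6],0.5],[[0,0,0],[0,0,0.6],0.5],[[0,0,0],[0,0,0.6],0.5],[[0,0,0],[0,0,0],0.5]]'
python3 - <<'E'
from plant import r
import cv2
for n,b in(('top',(150,260,190,320)),):
    c=r.capture(n)['color'];cv2.imwrite('pics/chk1.png',cv2.resize(c[b[0]:b[1],b[2]:b[3],::-1],None,fx=5,fy=5))
E
```

```text
time_s: 3.65
tcp_pos: [0.4756, 0.1634, 0.0648]
eef_rot: [179.9, -0.0, -64.8]
contact_force: [0.1, 0.4, 0.4]
gripper_width: 0.022
gripper_force: 0.0
```

```bash
python3 -m crank '[[[0,0,6],[-0.02,0.4,0],0.5],[[0,0,6],[-0.02,0.4,0],0.5],[[0,0,6],[-0.02,0.4,0],0.5],[[0,0,6],[-0.02,0.4,0],0.5],[[0,0,6],[-0.02,0.4,0],0.5],[[0,0,6],[-0.02,0.4,0],0.5],[[0,0,6],[-0.02,0.4,0],0.5],[[0,0,0],[0,0,0],0.5]]'
cat > st.py <<'E'
from plant import r
import numpy as np
s=r.get_state();d=s['tcp_pos'][:2]-np.array([.460,.199])
print(s['time_s'],'rad',np.linalg.norm(d)*1e3,'az',np.degrees(np.arctan2(d[1],d[0])),'yaw',s['eef_rot'][2],s['contact_force'],s['joints'][5],s['gripper_width'])
E
python3 st.py
```

```text
time_s: 4.5
tcp_pos: [0.4487, 0.1619, 0.066]
eef_rot: [-180.0, 0.0, -106.9]
contact_force: [0.6, 0.7, -0.0]
gripper_width: 0.0219
gripper_force: 0.0
4.5 rad 38.79703088576756 az -106.98895273193799 yaw -106.89314188001865 [ 0.55271321  0.65523923 -0.00310899] -60.447718664364025 0.021879848059447222
```

```bash
python3 -m crank '[[[0,0,6],[-0.02,0.4,0],0.5],[[0,0,6],[-0.02,0.4,0],0.5],[[0,0,6],[-0.02,0.4,0],0.5],[[0,0,6],[-0.02,0.4,0],0.5],[[0,0,6],[-0.02,0.4,0],0.5],[[0,0,6],[-0.02,0.4,0],0.5],[[0,0,6],[-0.02,0.4,0],0.5],[[0,0,6],[-0.02,0.4,0],0.5]]'
python3 -m crank '[[[0,0,6],[-0.02,0.4,0],0.5],[[0,0,6],[-0.02,0.4,0],0.5],[[0,0,6],[-0.02,0.4,0],0.5],[[0,0,6],[-0.02,0.4,0],0.5],[[0,0,0],[0,0,0],0.5]]'
python3 st.py
python3 - <<'E'
from plant import r
import cv2
c=r.capture('scene')['color'][200:320,170:330,::-1];d=r.capture('top')['color'][150:260,190:290,::-1]
cv2.imwrite('pics/chk2.png',cv2.hconcat([cv2.resize(c,(480,400),interpolation=2),cv2.resize(d,(320,400),interpolation=2)]))
E
```

```text
time_s: 5.3
tcp_pos: [0.4256, 0.1823, 0.0659]
eef_rot: [-180.0, 0.1, -154.9]
contact_force: [1.0, -1.1, 0.3]
gripper_width: 0.022
gripper_force: 0.6
time_s: 5.8
tcp_pos: [0.4217, 0.1978, 0.0658]
eef_rot: [180.0, 0.0, -178.7]
contact_force: [0.0, 0.1, 0.1]
gripper_width: 0.022
gripper_force: 0.0
5.8 rad 38.3098517183567 az -178.25014182091428 yaw -178.72900765058105 [0.0326656  0.09393558 0.0578983 ] -138.1882566399091 0.022010600610231894
```

View pics/chk2.png

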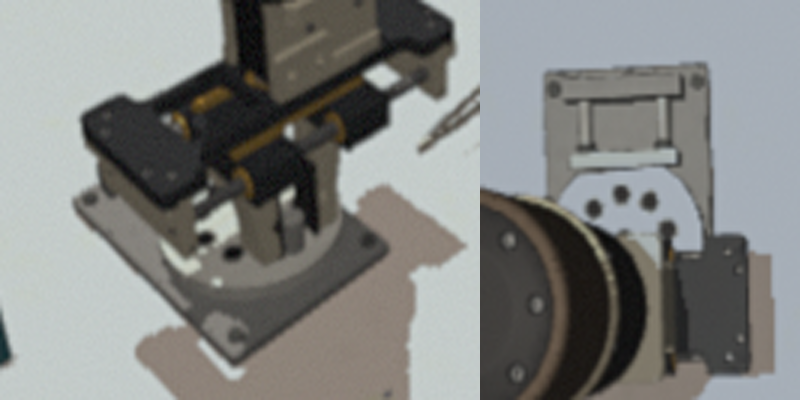

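The flat now faces the bar and a small gap remains. The stud trails the tool by about 4 mm. I'll push 4 deg more, then measure.

```bash
python3 -m crank '[[[0,0,2],[-0.005,0.13,0],0.5],[[0,0,2],[-0.005,0.13,0],0.5],[[0,0,0],[0,0,0],0.5],[[0,0,0],[0,0,0],0.5]]'
python3 st.py
python3 - <<'E'
from plant import r
import cv2,pickle
c=r.capture('top');pickle.dump(c,open('t2.pkl','wb'));d=c['color'][155:225,200:280,::-1]
cv2.imwrite('pics/chk3.png',cv2.resize(d,(640,560),interpolation=2))
E
```

```text
time_s: 6.3
tcp_pos: [0.4215, 0.1999, 0.0656]
eef_rot: [-180.0, -0.0, 177.3]
contact_force: [-0.5, 0.1, 0.3]
gripper_width: 0.0218
gripper_force: 0.0
6.3 rad 38.496226563472504 az 178.67313094977857 yaw 177.34418872486873 [-0.54011196  0.12775576  0.32469654] -142.30075323134994 0.021767222843732805
```

View pics/chk3.png

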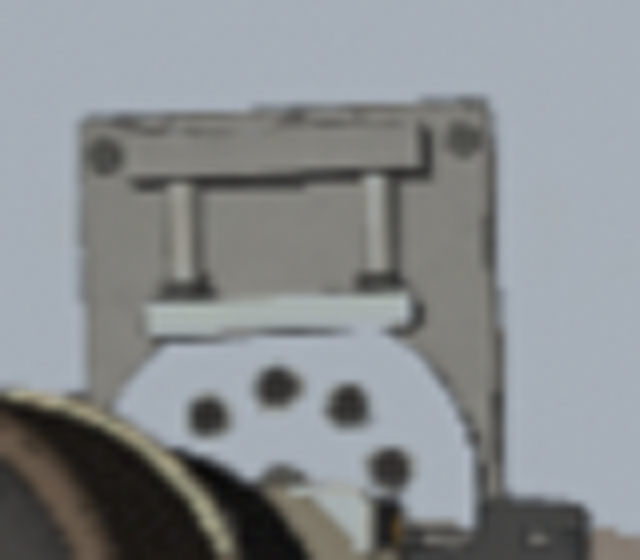

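The bar is nearly down. It touches the right end of the flat at about (385,331), with a thin gap at the left end at about (165,345), so it needs 1-3 deg more clockwise.

```bash
python3 -m crank '[[[0,0,1],[0,0.07,0],0.5],[[0,0,1],[0,0.07,0],0.5],[[0,0,0],[0,0,0],0.5],[[0,0,0],[0,0,0],0.5]]'
python3 st.py
python3 - <<'E'
from plant import r
import cv2,pickle
c=r.capture('top');pickle.dump(c,open('t3.pkl','wb'));d=c['color'][180:210,210:260,::-1]
w=r.capture('wrist');pickle.dump(w,open('w3.pkl','wb'))
cv2.imwrite('pics/chk4.png',cv2.vconcat([cv2.resize(d,(500,300),interpolation=2),cv2.resize(w['color'][:,:,::-1],(500,300),interpolation=2)]))
E
```

```text
time_s: 6.75
tcp_pos: [0.4216, 0.2013, 0.0656]
eef_rot: [-180.0, -0.0, 175.2]
contact_force: [1.7, -2.2, 0.4]
gripper_width: 0.0219
gripper_force: 0.8
6.75 rad 38.48607046727571 az 176.5977525511623 yaw 175.1921661685709 [ 1.68164266 -2.15268574  0.41848405] -144.58284026700278 0.021891153006902482
```

View pics/chk4.png

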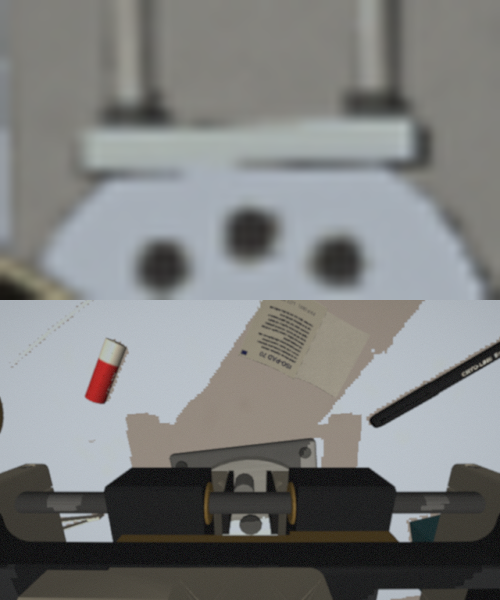

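The force shows light contact at about 2 N. The bar looks parallel to the flat. I'll open the fingers, rise and look without obstruction.

```bash
python3 -m crank '[[[0,0,0],[0,0,0],0.2],[[0,0,0],[0,0,0],0.2],[[0,0,0],[0,0,-2],0.2],[[0,0,0],[0,0,-4],0.2],[[0,0,0],[-1,0,-4],0.2],[[0,0,0],[-2,0,-4],0.2],[[0,0,0],[-2,0,-4],0.2],[[0,0,0],[0,0,0],0.2]]'
python3 - <<'E'
from plant import r
import cv2,pickle
from h import *
from scipy.spatial.transform import Rotation as R
s=r.get_state();c=r.capture('wrist');print(s['time_s'],s['tcp_pos'],s['eef_rot'])
T=np.eye(4);T[:3,:3]=R.from_euler('xyz',s['eef_rot'],degrees=True).as_matrix();T[:3,3]=s['tcp_pos']
c['world_from_camera']=T@c['hand_eye'];pickle.dump(c,open('w4c.pkl','wb'))
p=proj(c,[(.46,.199,.03),(.506,.199,.03)]);print(p)
x,y=p.mean(0).astype(int);x=np.clip(x,80,559);y=np.clip(y,60,339)
print(x,y);cv2.imwrite('pics/w4.png',cv2.resize(c['color'][y-60:y+60,x-80:x+80,::-1],None,fx=5,fy=5,interpolation=2))
E
```

```text
time_s: 7.65
tcp_pos: [0.4754, 0.1989, 0.2514]
eef_rot: [179.7, 0.5, 175.2]
contact_force: [0.1, -0.1, -0.8]
gripper_width: 0.035
gripper_force: 0.0
7.65 [0.47544486 0.19887163 0.25136413] [179.65635133   0.45218624 175.18408007]
[[316.94074641 158.79348588]
 [320.32547109 197.59471351]]
318 178
```

View pics/w4.png

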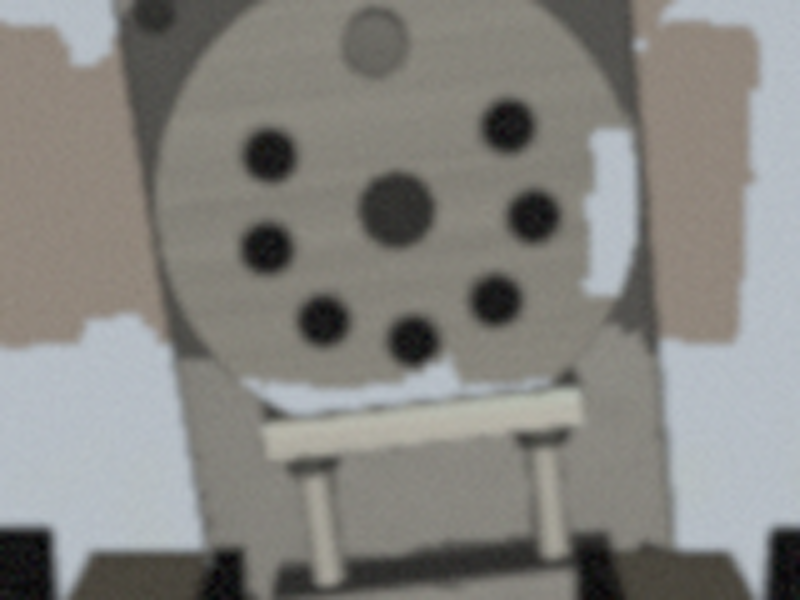

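This view shows the bar, with its face from (262,425) to (580,388), against the flat. The stud is at (375,42) and the opposite hole at (413,340). Next I'll compute the angles from hole centroids and the bar's bright mask.

```bash
cat > ang.py <<'E'
import pickle,sys
from h import *
c=pickle.load(open(sys.argv[1],'rb'))
g=cv2.cvtColor(c['color'],cv2.COLOR_RGB2GRAY);U=4
p0=proj(c,[(.46,.199,.03)])[0];x0,y0=int(p0[0])-75,int(p0[1])-50
G=cv2.resize(g[y0:y0+110,x0:x0+150],None,fx=U,fy=U,interpolation=2)
px=lambda q:(np.array(q)+.5)/U-.5+[x0,y0]
H=[]
for k in cv2.findContours((G<60).astype(np.uint8),cv2.RETR_EXTERNAL,cv2.CHAIN_APPROX_NONE)[0]:
    a=cv2.contourArea(k)
    if 300<a<6000:
        m=cv2.moments(k);w=ray(c,[px((m['m10']/m['m00'],m['m01']/m['m00']))],.03)[0][:2];H.append((*w,a))
H=np.array(H);C=H[np.argmin(np.hypot(H[:,0]-.46,H[:,1]-.199))][:2]
d=H[:,:2]-C;rr=np.hypot(*d.T)*1e3;az=np.degrees(np.arctan2(d[:,1],d[:,0]))
print('C',C);print(np.c_[rr,az,H[:,2]].round(2))
ok=(rr>15)&(rr<40);print('disc az mod45',np.mean((az[ok]+22.5)%45-22.5),np.std((az[ok]+22.5)%45-22.5))
# bar edges: strongest brightness steps along columns, cast to bar top
for nm,lo,hi,sg,z in(('bar far',.045,.066,1,.031),('face/gap',.040,.052,0,.031)):
    P=[]
    for yy in np.arange(-.024,.0241,.002):
        t=np.arange(lo,hi,.0002);th=np.radians(1.6)
        w=np.c_[C[0]+t*np.cos(th)-yy*np.sin(th),C[1]+t*np.sin(th)+yy*np.cos(th),np.full(len(t),z)]
        q=proj(c,w).astype(np.float32);v=cv2.remap(g.astype(np.float32),q[:,:1],q[:,1:],cv2.INTER_CUBIC).ravel()
        v=cv2.GaussianBlur(v[:,None],(1,9),1.5).ravel()
        i=np.argmin(np.gradient(v)) if sg else np.argmin(v)
        P.append((yy,t[i]))
    P=np.array(P)
    for _ in range(3):
        f=np.polyfit(*P.T,1);e=abs(np.polyval(f,P[:,0])-P[:,1]);P=P[e<max(.0006,2*np.median(e))]
    print(nm,'dist mm',f[1]*1e3,'yaw',1.6-np.degrees(np.arctan(f[0])),'n',len(P),'rms',np.std(np.polyval(f,P[:,0])-P[:,1])*1e3)
E
python3 ang.py w4c.pkl
```

```text
C [0.46083845 0.1989833 ]
[[  30.89    2.08  921.  ]
 [  30.97  -38.23  954.  ]
 [  31.     42.3   961.  ]
 [  31.02  -78.17  983.  ]
 [  31.07   82.33  999.  ]
 [   0.      0.   2005.5 ]
 [  31.15 -118.14 1036.  ]
 [  31.23  122.28 1042.  ]
 [  68.69 -134.18  644.5 ]
 [  68.26  137.94  522.5 ]]
disc az mod45 2.06208855556628 9.801598497304099
bar far dist mm 55.42977387945595 yaw 2.580806823431406 n 23 rms 0.2958496554984131
face/gap dist mm 44.70277951280446 yaw 7.966212740635047 n 22 rms 1.2209276626826902
```

```bash
python3 - <<'E'
from h import *
import pickle
# plate screws (dark discs) in w1 and top0 cast at z=.01 ; crop pixel positions from viewed pictures
w=pickle.load(open('w1c.pkl','rb'));t=pickle.load(open('d0.pkl','rb'))['top']
a=np.array([(210,70),(678,273),(532,526),(80,357)],float);a=(a+.5)/[4,3.5]-.5+[200,70]
b=np.array([(347,75),(358,465),(96,477),(79,87)],float);b=(b+.5)/6-.5+[200,160]
for n,c,q in(('w1',w,a),('top',t,b)):
    P=ray(c,q,.01)[:,:2];e=lambda u:np.degrees(np.arctan2(u[1],u[0]))
    print(n,e(P[0]-P[1]),e(P[3]-P[2]),e(P[3]-P[0])-90,e(P[2]-P[1])-90)
c=pickle.load(open('w4c.pkl','rb'))
# two screws near stud in w4: same rays re-cast from z=.03 to z=.01
C=np.array([.46084,.19898])
Q=[]
for r_,z in((68.69,-134.18),(68.26,137.94)):
    p=C+r_/1e3*np.array([np.cos(np.radians(z)),np.sin(np.radians(z))])
    Q.append(ray(c,proj(c,[(*p,.03)]),.01)[0][:2])
print('w4 screws',e(Q[1]-Q[0])-90)
g=(np.array([(262,425),(580,388),(582,425),(268,460)],float)+.5)/5-.5+[318-80,178-60]
B=ray(c,g,.031)[:,:2];print('bar near/far edge yaw',e(B[0]-B[1])-90,e(B[3]-B[2])-90)
E
```

```text
w1 1.543748823281269 3.1141313716242656 2.084655090051484 2.439901393714166
top 1.565334110294301 2.769239520321788 2.033177366873872 2.196940163296958
w4 screws 1.6933188343337378
bar near/far edge yaw -177.9836085822884 -178.2362434041973
```

The disc is at 2.06 deg against 2.1 ± 0.3 deg for the stand and bar. The bar's back edge is about 55.5 mm from the axis (56 when flush), so the bar is flush. The arm is well clear.

```bash
python3 -c "
from plant import r
print(r.close_job())"
```

```text
the job is handed in; nothing more can be done
None
```

I turned the carrier disc about 113 deg clockwise by its stud. Its flat now faces the alignment bar to within about 0.5 deg, with the bar flush against it as measured. The arm is clear, the spare disc was not touched, and I handed the job in at about 8 s.

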